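# Put the washed citrus press back together

## Task

The citrus press has been washed and lies in pieces. Thread its parts back over the drive spindle of the power unit in their order, first the juice bowl, then the sieve, then the squeezing cone, each lowered gently until it sits fully home; the cone's socket has to engage the flat-sided end of the spindle, so do not force or drop it, but turn it under a light load until it drops home. Leave everything else on the worktop where it is.

Things in the scene. Friction and masses are not known exactly. Their poses are not given: they have to be found in the camera images.
- press_base: White round power unit, fixed; 120 mm wide, flat top (100 mm wide) 48 mm above the worktop. From its middle rises a round neck to 86 mm above the worktop, tapering from 24 mm wide at its foot to 21 at the top (last 2 mm bevelled to 18); on it stands the steel drive spindle. Origin: centre of the underside, on the spindle's axis, z up. The pose does not tell how the spindle is turned.
- spindle_top (a point): Centre of the spindle's end, 108 mm above the worktop. The spindle is round, 18 mm wide, from 86 to 98 mm, then has two flats (15 x 10 mm across) from 98 to 108 mm. The flats stand at any angle, not told here (the axes are the power unit's); the gears behind hold the spindle, it turns only above about 0.2 N m. Wall cabinets hang 0.46 m over the worktop from x = 0.62 m back.
- juice_bowl: Shallow steel bowl 124 mm wide (117 inside), 26 high, pouring lip reaching 71 mm from the centre along its -x; floor 3 mm. Upright tube in its middle: 32 mm wide, 20 high, through bore 26, flared to 30 below: hold it here. 0.16 kg. Origin: centre of the underside, z up. Home: underside on the power unit's flat top, 48 mm above its origin.
- sieve: White slitted disc 104 mm wide, 3 thick, rim 5 high; upright hub in its middle 32 mm wide, 18 high, through bore 24, flared to 28 below: hold it here. 0.09 kg. Origin: centre of the underside, z up. Home: in the bowl, on the top of the bowl's tube, 68 mm above the power unit's origin.
- cone: White ribbed cone 48 mm high, its foot an upright skirt 52 mm wide, 16 high: hold it here. 0.12 kg. Underneath: round bore 20 mm wide (mouth 24), 14 deep, then a blind flat-sided socket 17 x 11.6 mm (long along its x) to 20 deep. Origin: centre of the underside. It stops 94 mm over the power unit's origin while socket and flats are not in line (6 degrees play, alike each half turn); home is 88.
- lemon: A lemon, 71 x 53 x 51 mm, among the parts; origin under its centre. Leave alone.
- lime: A lime, 48 x 44 x 45 mm; origin under its centre. Leave alone.
- honey_jar: A jar with a metal lid, 61 mm wide, 100 mm high; origin under its centre. Leave alone.
Things that resemble listed ones, but are neither listed nor needed, are in the scene too. There is more than one size of the press_base; the job needs the larger.

How it is judged:
On the way, in this order (a step that is already met when the one before it is completed fails the run):
1. the juice bowl sits home on the power unit, before the sieve and cone (z of juice_bowl in the frame of press_base between 0.045 and 0.0505 m and horizontal distance between juice_bowl and press_base below 0.003 m and angle between juice_bowl's own z axis and vertical below 0.06 rad), for 0.2 s.
2. the sieve sits home on the bowl's tube (z of sieve in the frame of press_base between 0.065 and 0.0705 m and horizontal distance between sieve and press_base below 0.003 m and angle between sieve's own z axis and vertical below 0.06 rad), for 0.2 s.
3. the cone has dropped home over the flats of the spindle (z of cone in the frame of press_base between 0.085 and 0.0905 m and horizontal distance between cone and press_base below 0.003 m and angle between cone's own z axis and vertical below 0.08 rad), for 0.2 s.
At the end, for the whole second after the job is handed in: Bowl, sieve and cone all sit on the spindle's axis (within 3 mm), upright (within 0.06 rad, the cone 0.08) and at rest, each within 2.5 mm of its home height: bowl 48 mm, sieve 68 mm, cone 88 mm above the power unit's origin, so that the cone's socket is over the flats (all of step 1 and all of step 2 and all of step 3 and linear speed of each of juice_bowl, sieve, cone below 0.02 m/s); the robot touches nothing.
It fails at once if the power unit or its spindle is pressed with more than 30 N by a part or the robot (contact force between press_base and anything else above 30 N).
It fails at once if the lemon, the lime or the jar is moved more than 30 mm (distance of any of lemon, lime, honey_jar from where it was at the start of the episode above 0.03 m).
It also fails if it takes over 72 s, if anything falls off the work surface, if the arm or the gripper's body presses on something with over 40 N, if the wrist force passes 120 N, or if a joint passes its speed limit or range.

## Robot

A 6-joint arm with a two-finger parallel gripper is mounted at the origin on a cart in front of the work surface, level with it; the furniture and walls round the work are solid. World frame = base frame: x ahead of the robot, y to its left, z up, the work surface at z = 0. Lengths are in m, angles in rad, forces in N, time in s.
With the tool pointing down it reaches from about 0.275 to 0.975 m from the base axis. Payload 8.4 kg.
Tool frame: the origin (TCP) lies at the very end of the fingers, on their centre line; the grasp point (between the pads) lies 19 mm behind it (grip_depth is the distance from the TCP to the grasp point, in m); z points along the fingers, y is the line along which they close (so a half turn about z gives the same grasp; the last joint's range is limited). The gripper opens to 92 mm and grips with 3 to 60 N. Pads are 20 mm wide; open, the fingers measure 128 mm over their backs; the gripper's body (75 mm by 189 mm) begins 69 mm behind the grasp point.
Start: joints at [-1.214, 0.353, 1.633, -0, 1.155, -0.002], TCP at [0.219, -0.585, 0.18] pointing down, gripper open.
Joint ranges: [-2.63, 2.63], [-0.92, 2.1], [0.06, 2.66], [-1.3, 4.44], [0, 2.69], [-3.02, 3.02]. Speed limits (rad/s): [2.22, 2.22, 2.79, 3.14, 3.14, 3.14].

## Interface

Orientations are given as a rotation vector (axis times angle).
In Python, from cell import * gives the robot as it stands.
- The arm moves only by the shell command python3 -m pendant [FORCE], which reads ROWS from standard input. ROWS is 1 to 8 rows, parted by semicolons, with the numbers parted by spaces; each row has 5 numbers: dx, dy, dz in a scale on which 1.0 is 60 cm, then a turn about the tool's z in normalised numbers (1 is 180 degrees), then the opening from 0.0 (shut) to 1.0 (fully open); each row is the pose to reach, as a shift and turn from the pose commanded when the command began, along the tool's axes at that moment; what a row does not reach only later rows make up. A row lasts 1/10 s, in which the tool goes at most 0.05 m and 0.15 rad, less where a joint would pass 70% of its speed; a pose out of reach is approached as far as the arm can. The fingers move at their own pace and stop on an object; FORCE is the grip in N (left out, the last holds). Time passes only in rows, so rows that do not move let the fingers close. It prints the time, the measured TCP pose, the force, the opening and the grip force at its end. A shift or turn number past 1, either way, is cut back to 1. Input that does not fit is refused with a message, and nothing moves.
- observe(): the state, without advancing time (a new reading comes with each control period).
- capture(name): name is "scene" or "top"; returns (picture, depth): 480x640x3 uint8, blue, green, red; 480x640 float32, m along the optical axis (not along the pixel's ray), 0 where there is no reading.
- camera_info(name): a dict with "fx", "fy", "cx", "cy" (pixels), "world_from_camera" (4x4, takes a point from camera to world coordinates). Camera axes: x right, y down, z forward; pixel columns grow to the right and rows downward; lengths in m; the calibration is good to about 2 mm. A picture is of the moment at which its call begins. camera_info takes no time and is no camera call.
- close_job(): hands the job in; it is judged then, once.
Trained networks look in the newest picture that a camera, given by its name, has taken for a name from the list of things; names that differ only in an ending like _2 or _b are one class to them, and where a whole thing is asked for, a point or a joint stands for the part that bears it (a point fixed in the world has none). Each returns a list of dicts, best first, with "score" (0 to 1); they miss things now and then, are a little off and sometimes report something else, mostly with a low value. They report only what shows in the picture. A call takes as long as a camera call. They do not tell look-alikes from the thing itself.
- spot_in(target, camera): "bbox" ([centre column, centre row, width, height] in pixels, round what is visible of it).
- masks_of(target, camera): "region" (480x640 bool, what is visible of it) and "bbox" ([centre column, centre row, width, height] in pixels, round what is visible of it).
The state is a dict: "t": time; "joints": joint angles; "qvel": joint speeds; "effort": joint torques, N m; "tcp_pos": TCP position; "ee_rot": TCP orientation; "contact_force": force on the tool from outside, world axes, zero at the start; "ft_torque": the same for the moment, N m; "finger_gap": opening from 0.0 (shut) to 1.0 (fully open); "grip_force": force on a finger pad.
Only numpy, scipy, OpenCV 4.12 (cv2) and the standard library are available. Lean on these libraries where they do the work, as an engineer would, in place of code of your own. Each camera call takes 0.05 s, during which the arm holds its last target. There are 200 camera calls.

## Working session

There is one attempt and no reset: what is moved stays moved. The work goes in short steps, Python scripts to look and compute and a shell command to move; the robot and the scene stay as the last step left them, time stands still between calls to the robot, and variables do not carry over. Pictures are saved under pics/ and viewed, at most 10 in all, crops included, and the job is handed in when it is done.

```bash
mkdir -p pics; ls; python3 - <<'E'
from cell import *
import cv2, numpy as np
o=observe(); print(o['t'],o['tcp_pos'],o['ee_rot'],o['finger_gap'])
for c in('scene','top'):
    p,d=capture(c); cv2.imwrite(f'pics/{c}0.png',p); np.save(f'{c}0.npy',d)
    i=camera_info(c); print(c,i['fx'],i['cx'],i['cy'],np.round(i['world_from_camera'],3).tolist())
for n in('press_base','juice_bowl','sieve','cone','lemon','lime','honey_jar'):
    for r in spot_in(n,'top'): print(n,round(r['score'],2),np.round(r['bbox']))
E
```

```text
pics
0.0 [ 0.21928636 -0.58468391  0.17957909] [-3.08985992e+00 -5.60358604e-01  3.85617530e-04] 0.9973709465246755
scene 536.2730206354535 312.18047658706575 236.97275298284893 [[-0.729, -0.324, 0.603, -0.178], [-0.685, 0.351, -0.639, 0.723], [-0.005, -0.878, -0.478, 0.638], [0.0, 0.0, 0.0, 1.0]]
top 573.3323544217478 313.0762128275244 233.76400634976537 [[-0.014, -0.999, 0.046, 0.42], [-1.0, 0.014, 0.012, -0.012], [-0.013, -0.046, -0.999, 1.426], [0.0, 0.0, 0.0, 1.0]]
press_base 0.73 [240. 254.  52.  51.]
juice_bowl 0.81 [391. 221.  53.  47.]
sieve 0.64 [327. 260.  41.  44.]
cone 0.87 [443. 259.  25.  19.]
lemon 0.81 [303. 205.  26.  26.]
lime 0.51 [287. 287.  17.  22.]
lime 0.51 [429. 173.  31.  26.]
honey_jar 0.67 [430. 173.  35.  25.]
```

View pics/top0.png

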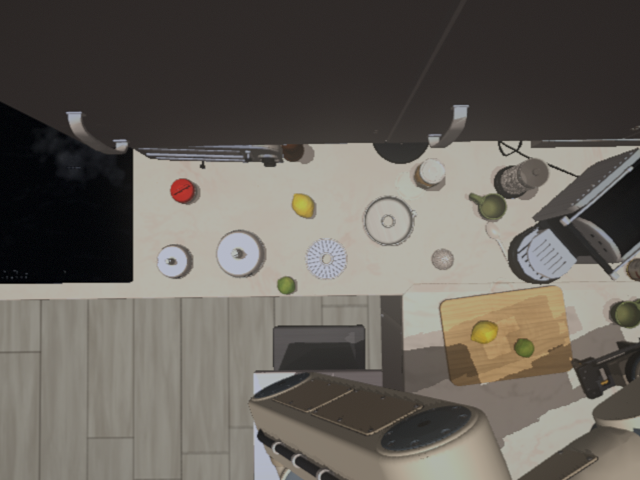

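View pics/scene0.png

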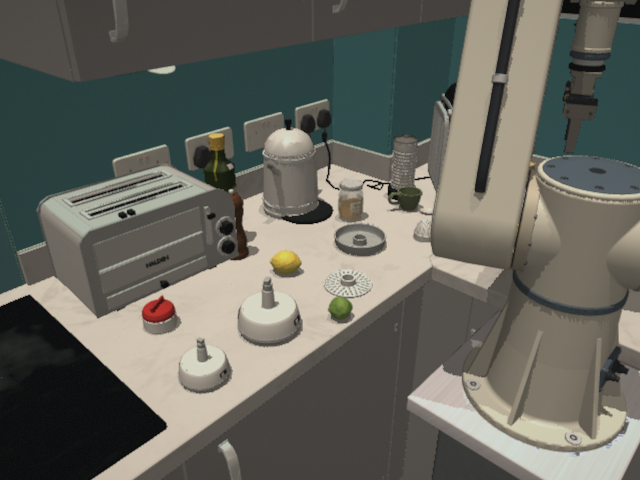

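```bash
cat > h.py <<'E'
from cell import *
import cv2, numpy as np
from scipy.optimize import least_squares
def cloud(c,d):
    i=camera_info(c); v,u=np.mgrid[:480,:640]
    P=np.stack([(u-i['cx'])/i['fx']*d,(v-i['cy'])/i['fy']*d,d],-1)
    T=np.array(i['world_from_camera']); return P@T[:3,:3].T+T[:3,3]
def circ(Q,r=None):
    m=Q.mean(0)
    f=(lambda p:np.hypot(*(Q-p[:2]).T)-(r or p[2]))
    s=least_squares(f,[*m,.05][:2 if r else 3],loss='soft_l1',f_scale=.001); return s.x
E
python3 - <<'E'
from h import *
for c in('top','scene'):
    W=cloud(c,np.load(c+'0.npy'))
    for n in('press_base','juice_bowl','sieve','cone','honey_jar'):
        for r in masks_of(n,c)[:2]:
            m=cv2.dilate(r['region'].astype(np.uint8),np.ones((7,7)))>0
            Q=W[m]; 
            if c=='top':
              zz=Q[:,2]
            b=r['bbox']; zs=Q[:,2]
            print(c,n,round(r['score'],2),np.round(b),'n',m.sum(),'zpct',np.round(np.percentile(zs,[1,25,50,75,95,99.5]),3))
            lo=.012 if n!='sieve' else .0025
            o=Q[zs>lo]; 
            if len(o): print('   mid bb',np.round((o.min(0)+o.max(0))/2,4),'ext',np.round(np.ptp(o,axis=0),3),'mean',np.round(o.mean(0),4))
            if n=='press_base':
                t=Q[zs>.092]; print('   spindle',len(t),t.mean(0) if len(t) else '')
p=cv2.imread('pics/top0.png'); s=cv2.imread('pics/scene0.png')
a=cv2.resize(p[190:310,360:520],None,fx=3.75,fy=3.75,interpolation=3)[:300]
A=cv2.resize(p[215:290,360:520],(800,375),interpolation=3); B=cv2.resize(s[200:240,390:440],(281,225),interpolation=3);C=cv2.resize(s[265:350,190:310],(318,225),interpolation=3)
o=np.zeros((600,800,3),np.uint8); o[:375]=A; o[375:,:281]=B; o[375:,300:618]=C; cv2.imwrite('pics/crop1.png',o)
W=cloud('top',np.load('top0.npy'))
for u,v in[(430,173),(400,150),(525,175),(545,250),(490,205),(580,290),(626,313),(200,153),(235,153),(292,152),(387,220),(237,254),(443,259)]: print(u,v,W[v-3:v+4,u-3:u+4].reshape(-1,3).max(0).round(3))
E
```

```text
top press_base 0.98 [240. 253.  50.  47.] n 2474 zpct [-0.006  0.013  0.045  0.049  0.053  0.115]
   mid bb [0.4393 0.1166 0.7191] ext [0.118 0.258 1.414] mean [0.4385 0.1802 0.0549]
   spindle 60 [0.43494953 0.14579802 0.36820605]
top press_base 0.73 [174. 260.  37.  39.] n 1374 zpct [-0.006  0.003  0.031  0.035  0.041  0.078]
   mid bb [0.422  0.1881 0.7192] ext [0.084 0.401 1.414] mean [0.4225 0.3433 0.0397]
   spindle 4 [ 0.4195912  -0.01237766  1.42622009]
top juice_bowl 0.95 [392. 220.  56.  50.] n 2699 zpct [-0.006  0.     0.003  0.006  0.025  0.03 ]
   mid bb [ 0.498  -0.1301  0.7191] ext [0.157 0.236 1.414] mean [ 0.5179 -0.1891  0.0361]
top juice_bowl 0.34 [288. 286.  15.  18.] n 471 zpct [-0.904  0.     0.028  0.038  0.043  0.048]
   mid bb [0.3798 0.0401 0.723 ] ext [0.08  0.105 1.406] mean [0.3609 0.0712 0.0413]
top sieve 0.97 [328. 260.  41.  43.] n 1974 zpct [-0.006 -0.     0.002  0.005  0.009  0.026]
   mid bb [ 0.4217 -0.0272  0.7144] ext [0.119 0.117 1.424] mean [ 0.4238 -0.0265  0.0204]
top cone 0.59 [444. 258.  24.  22.] n 657 zpct [-0.006  0.     0.017  0.035  0.
[... 1509 characters left out ...]
1 zpct [0.    0.009 0.04  0.05  0.081 0.638]
   mid bb [0.1574 0.4302 0.3248] ext [0.67  0.587 0.625] mean [0.4203 0.2064 0.0498]
scene honey_jar 0.7 [351. 202.  24.  45.] n 1433 zpct [0.001 0.005 0.04  0.079 0.103 0.106]
   mid bb [0.2806 0.124  0.3249] ext [0.916 1.199 0.625] mean [ 0.6083 -0.2527  0.0682]
430 173 [ 0.625 -0.262  0.105]
400 150 [ 0.697 -0.205  0.019]
525 175 [ 0.607 -0.455  0.178]
545 250 [ 0.443 -0.012  1.426]
490 205 [ 0.557 -0.425  0.013]
580 290 [ 0.344 -0.642  0.007]
626 313 [ 0.42  -0.012  1.426]
200 153 [0.668 0.276 0.172]
235 153 [0.667 0.189 1.426]
292 152 [0.68  0.06  0.139]
387 220 [ 0.524 -0.17   0.018]
237 254 [0.443 0.197 1.426]
443 259 [ 0.425 -0.3    0.053]
```

View pics/crop1.png

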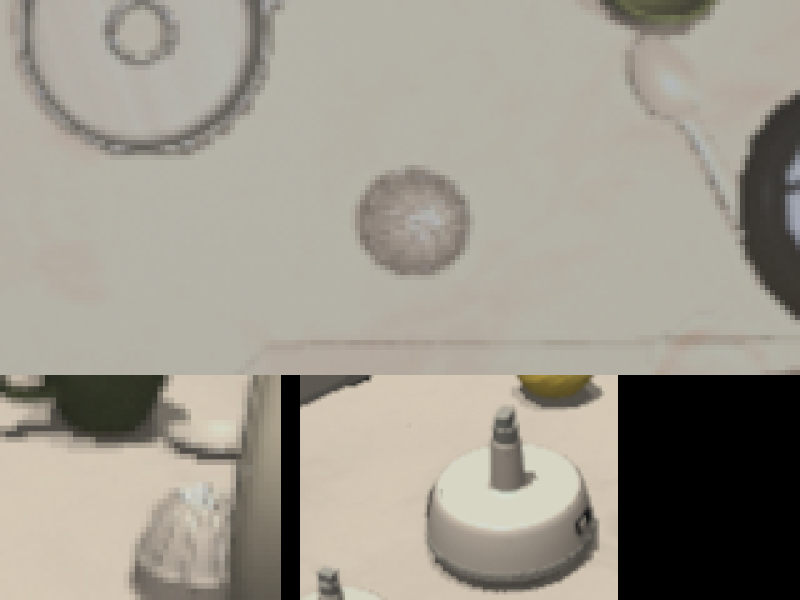

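```bash
cat >> h.py <<'E'
from scipy.optimize import minimize
def proj(c,P):
    i=camera_info(c); T=np.linalg.inv(np.array(i['world_from_camera'])); q=P@T[:3,:3].T+T[:3,3]
    return q[:,0]/q[:,2]*i['fx']+i['cx'],q[:,1]/q[:,2]*i['fy']+i['cy']
def ring(c,img,x0,rz,rng=.008):
    """centre (x,y) whose circles [(r,z)] lie best on picture edges"""
    g=cv2.GaussianBlur(cv2.cvtColor(img,cv2.COLOR_BGR2GRAY).astype(np.float32),(0,0),1)
    G=np.hypot(cv2.Sobel(g,5,1,0),cv2.Sobel(g,5,0,1)); G=np.minimum(G,np.percentile(G,97))
    a=np.linspace(0,2*np.pi,180)
    def f(p):
        s=0
        for r,z in rz:
            u,v=proj(c,np.stack([p[0]+r*np.cos(a),p[1]+r*np.sin(a),0*a+z],-1))
            s-=cv2.remap(G,u.astype(np.float32)[None],v.astype(np.float32)[None],1).mean()
        return s
    k=np.arange(-rng,rng+1e-6,.001); b=min(((f((x0[0]+i,x0[1]+j)),x0[0]+i,x0[1]+j) for i in k for j in k))
    s=minimize(f,b[1:],method='Nelder-Mead',options=dict(initial_simplex=[b[1:],(b[1]+.0015,b[2]),(b[1],b[2]+.0015)]))
    return s.x.round(4),round(-s.fun,1)
E
python3 - <<'E'
from h import *
pos=dict(base=([.439,.176],[(.05,.048)]),base_out=([.439,.176],[(.06,.01)]),bowl=([.524,-.17],[(.062,.026),(.0585,.026)]),tube=([.524,-.17],[(.016,.02),(.013,.02)]),
 sieve=([.424,-.027],[(.052,.005)]),hub=([.424,-.027],[(.016,.018),(.012,.018)]),cone=([.418,-.300],[(.026,.016)]),cone0=([.418,-.300],[(.026,0.003)]))
for c in('top','scene'):
    img=cv2.imread(f'pics/{c}0.png')
    for n,(x,rz) in pos.items(): print(c,n,*ring(c,img,x,rz))
    W=cloud(c,np.load(c+'0.npy')); Q=W[(W[...,2]>.089)&(W[...,2]<.112)&(np.hypot(W[...,0]-.439,W[...,1]-.176)<.035)]; print(c,'spindle pts',len(Q),Q.mean(0) if len(Q) else '')
E
```

```text
top base [0.4384 0.1859] 126.5
top base_out [0.4373 0.1826] 113.6
top bowl [ 0.5133 -0.1788] 204.8
top tube [ 0.5143 -0.1731] 146.4
top sieve [ 0.4213 -0.0261] 23.5Traceback (most recent call last):
  File "<stdin>", line 6, in <module>
  File "h.py", line 27, in ring
    k=np.arange(-rng,rng+1e-6,.001); b=min(((f((x0[0]+i,x0[1]+j)),x0[0]+i,x0[1]+j) for i in k for j in k))
                                       ~~~^^^^^^^^^^^^^^^^^^^^^^^^^^^^^^^^^^^^^^^^^^^^^^^^^^^^^^^^^^^^^^^^
  File "h.py", line 27, in <genexpr>
    k=np.arange(-rng,rng+1e-6,.001); b=min(((f((x0[0]+i,x0[1]+j)),x0[0]+i,x0[1]+j) for i in k for j in k))
                                             ~^^^^^^^^^^^^^^^^^^^
  File "h.py", line 24, in f
    u,v=proj(c,np.stack([p[0]+r*np.cos(a),p[1]+r*np.sin(a),0*a+z],-1))
        ~~~~^^^^^^^^^^^^^^^^^^^^^^^^^^^^^^^^^^^^^^^^^^^^^^^^^^^^^^^^^^
  File "h.py", line 14, in proj
    i=camera_info(c); T=np.linalg.inv(np.array(i['world_from_camera'])); q=P@T[:3,:3].T+T[:3,3]
ValueError: time passes only in moves, steps and waits
```

```bash
python3 - <<'E'
s=open('h.py').read().replace("def cloud","_ci=camera_info\n_c={}\ndef camera_info(c):\n    if c not in _c: _c[c]=_ci(c)\n    return _c[c]\ndef cloud",1)
open('h.py','w').write(s)
E
python3 - <<'E'
from h import *
pos=dict(base=([.438,.184],[(.05,.048)]),base_out=([.438,.184],[(.06,.015)]),bowl=([.513,-.178],[(.062,.026),(.0585,.026)]),tube=([.513,-.177],[(.016,.02),(.013,.02)]),
 sieve=([.424,-.027],[(.052,.005)]),hub=([.424,-.027],[(.016,.018),(.012,.018)]),cone=([.418,-.305],[(.026,.016)]),cone0=([.418,-.305],[(.026,0.003)]))
for c in('top','scene'):
    img=cv2.imread(f'pics/{c}0.png')
    for n,(x,rz) in pos.items(): print(c,n,*ring(c,img,x,rz,.012))
    W=cloud(c,np.load(c+'0.npy')); Q=W[(W[...,2]>.089)&(W[...,2]<.112)&(np.hypot(W[...,0]-.438,W[...,1]-.184)<.035)]; print(c,'spindle pts',len(Q),Q.mean(0) if len(Q) else '')
    Q=W[(abs(W[...,2]-.048)<.007)&(np.hypot(W[...,0]-.438,W[...,1]-.184)<.058)]; print('basetop',((Q.min(0)+Q.max(0))/2).round(4),np.ptp(Q,axis=0).round(3))
E
```

```text
top base [0.4384 0.1859] 126.5
top base_out [0.4374 0.182 ] 112.6
top bowl [ 0.5133 -0.1787] 204.8
top tube [ 0.511  -0.1828] 147.6
top sieve [ 0.4213 -0.0261] 23.5
top hub [ 0.4223 -0.0337] 75.2
top cone [ 0.4174 -0.3107] 104.5
top cone0 [ 0.4173 -0.3135] 100.9
top spindle pts 50 [0.43854707 0.1849523  0.1021793 ]
basetop [0.4402 0.1847 0.0478] [0.109 0.107 0.014]
scene base [0.4412 0.1893] 98.5
scene base_out [0.4294 0.1967] 141.2
scene bowl [ 0.5172 -0.1776] 357.1
scene tube [ 0.517 -0.178] 260.2
scene sieve [ 0.4223 -0.0189] 66.0
scene hub [ 0.424  -0.0232] 272.9
scene cone [ 0.4104 -0.2893] 114.8
scene cone0 [ 0.4229 -0.3097] 116.5
scene spindle pts 115 [0.43820346 0.19004192 0.10096724]
basetop [0.4386 0.1893 0.0479] [0.107 0.105 0.014]
```

Units first: shifts go in shares of 60 cm and turns go in shares of 180 degrees. So 0.42 m / 0.6 = 0.7, -0.227 m / 0.6 = -0.3783, 0.36 rad / 3.1416 = 0.1146.

```bash
cat > go.py <<'E'
# print shift in tool axes to a world TCP goal: python3 go.py x y z
import sys,numpy as np
from cell import *
from scipy.spatial.transform import Rotation as R
o=observe(); r=R.from_rotvec(o['ee_rot']); 
print('yaw',np.round(r.as_matrix()[:2,0],4),'shift',np.round(r.inv().apply(np.array(sys.argv[1:4],float)-o['tcp_pos']),4))
E
echo '0.1783 -0.3783 0 0.1146 0.5;0.1783 -0.3783 0 0.1146 0.5;0.1783 -0.3783 0 0.1146 0.5;0.1783 -0.3783 0 0.1146 0.5;0.1783 -0.3783 0 0.1146 0.5;0.7 -0.4617 0 0.1146 0.5;0.7 -0.4617 0 0.1146 0.5;0.7 -0.4617 0 0.1146 0.5' | python3 -m pendant 10; python3 go.py .515 -.178 .06
```

```text
t: 1.75
tcp_pos: [0.3716, -0.2604, 0.181]
ee_rot: [3.14, -0.003, 0.002]
contact_force: [0.2, -0.8, 0.2]
finger_gap: 0.5
grip_force: 0.0
yaw [ 1.     -0.0016] shift [ 0.1431 -0.0828  0.1211]
```

In the tool's units: 0.145 m / 0.6 = 0.2417, 0.143 m / 0.6 = 0.2383.

```bash
echo '0.2383 -0.1383 0.0833 0 0.5;0.2383 -0.1383 0.0833 0 0.5;0.2383 -0.1383 0.0833 0 0.5;0.2383 -0.1383 0.0833 0 0.5;0.2383 -0.1383 0.2417 0 0.5;0.2383 -0.1383 0.2417 0 0.5;0.2383 -0.1383 0.2417 0 0.5' | python3 -m pendant; python3 go.py .515 -.178 .008
```

```text
t: 2.45
tcp_pos: [0.5089, -0.1769, 0.0304]
ee_rot: [-3.138, 0.001, 0.014]
contact_force: [-0.8, -0.2, -0.3]
finger_gap: 0.501
grip_force: 0.0
yaw [ 1.e+00 -6.e-04] shift [0.0063 0.0012 0.0224]
```

```bash
python3 - <<'E'
from h import *
p,d=capture('scene'); t,e=capture('top'); print(observe()['tcp_pos'])
a=cv2.resize(p[170:320,260:460],(800,600),interpolation=3); cv2.imwrite('pics/s1.png',a)
E
```

```text
[ 0.51285114 -0.17866444  0.03555111]
```

View pics/s1.png

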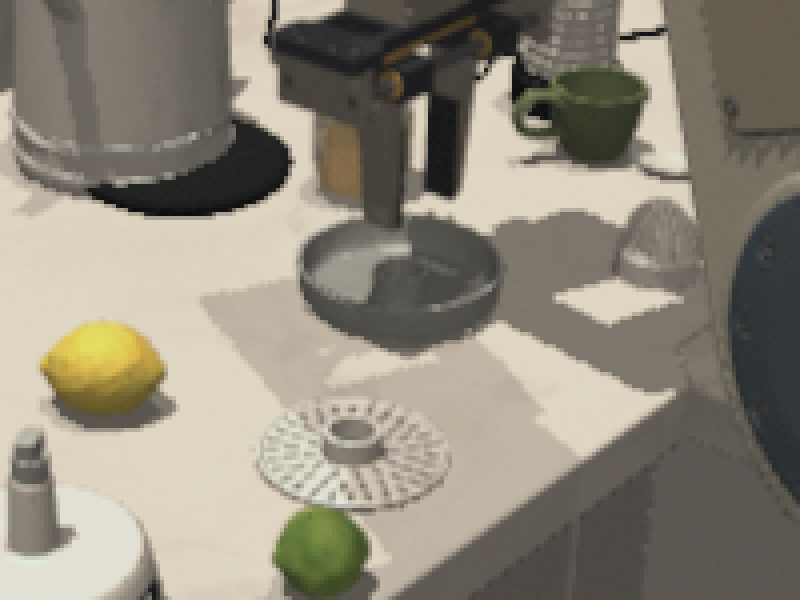

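In the tool's units: 0.027 m / 0.6 = 0.045, 0.002 m / 0.6 = 0.0033.

```bash
echo '0.0033 0 0.0333 0 0.5;0.0033 0 0.045 0 0.5;0.0033 0 0.045 0 0.5;0.0033 0 0.045 0 0.5;0.0033 0 0.045 0 0.5' | python3 -m pendant; echo '0 0 0 0 0.2;0 0 0 0 0.2;0 0 0 0 0.2;0 0 0 0 0.2;0 0 0 0 0.2;0 0 0 0 0.2' | python3 -m pendant 6
```

```text
t: 3.05
tcp_pos: [0.516, -0.1791, 0.0096]
ee_rot: [3.141, -0.002, 0.003]
contact_force: [0.0, -1.1, 0.5]
finger_gap: 0.497
grip_force: 0.0
t: 3.65
tcp_pos: [0.5151, -0.1787, 0.0082]
ee_rot: [-3.142, 0.002, 0.0]
contact_force: [0.8, 0.2, 0.1]
finger_gap: 0.2
grip_force: 0.0
```

```bash
python3 - <<'E'
from h import *
p,d=capture('scene'); t,e=capture('top'); 
a=cv2.resize(p[190:265,310:410],(800,600),interpolation=3); a[300:,:400]=cv2.resize(t[170:270,340:474],(400,300),interpolation=3); cv2.imwrite('pics/s2.png',a)
print(ring('scene',p,[.515,-.178],[(.062,.026),(.0585,.026)],.02))
E
```

```text
(array([ 0.5186, -0.1797]), np.float64(250.9))
```

View pics/s2.png

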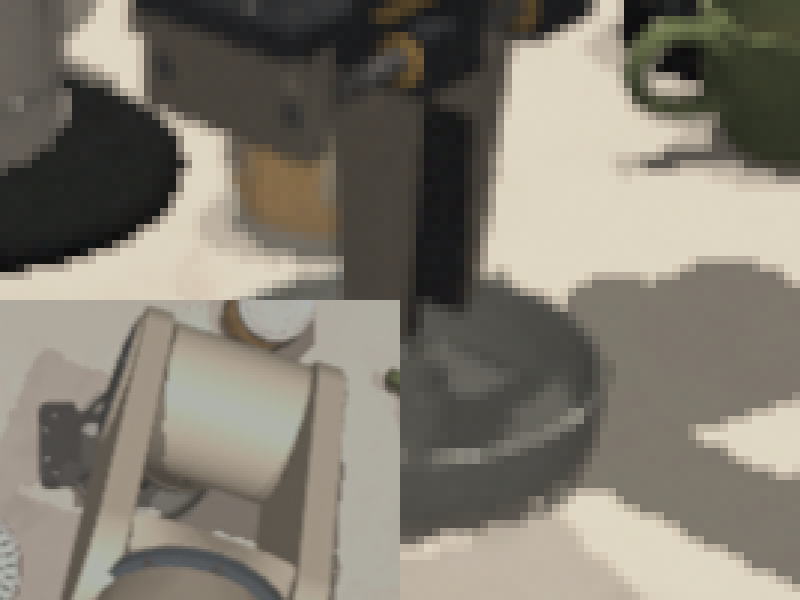

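```bash
python3 - <<'E'
from h import *
p,d=capture('scene'); o=observe(); print(o['tcp_pos'],o['finger_gap'],o['contact_force'])
u,v=proj('scene',np.array([o['tcp_pos'],[.515,-.178,.02],[.515,-.178,.0],[.515,-.178+.016,.02],[.515,-.178-.016,.02]])); print(np.c_[(u-310)*8,(v-190)*8].round())
cv2.imwrite('pics/s3.png',cv2.resize(p[190:265,310:410],(800,600),interpolation=3))
E
```

```text
[ 0.51514387 -0.17872276  0.00824144] 0.1981551343708181 [0.17375778 0.00327754 1.03263649]
[[402. 414.]
 [402. 380.]
 [400. 439.]
 [369. 399.]
 [435. 362.]]
```

View pics/s3.png

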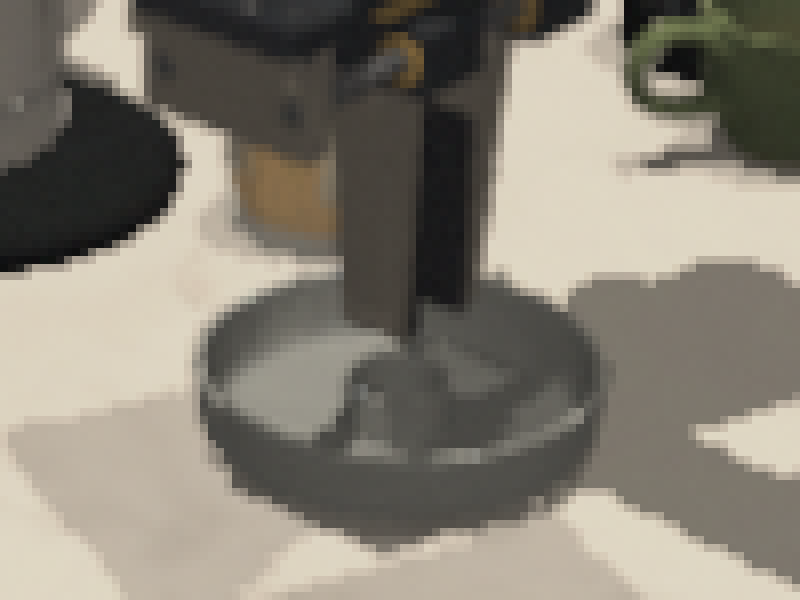

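```bash
python3 - <<'E'
from h import *
p,d=capture('scene'); W=cloud('scene',d); o=observe(); print(o['joints'].round(3) if hasattr(o['joints'],'round') else o['joints'])
for cx,cy in[(360,250),(360,300),(390,300),(390,320),(400,330),(440,280),(440,295),(380,380),(400,370),(360,200),(330,330)]:
    print(cx,cy,W[190+cy//8,310+cx//8].round(4))
E
```

```text
[-0.337  0.458  1.934  0.     0.75   1.235]
360 250 [ 0.5158 -0.1563  0.0724]
360 300 [ 0.5159 -0.1572  0.0562]
390 300 [ 0.5067 -0.1567  0.0597]
390 320 [ 0.5079 -0.1588  0.0505]
400 330 [ 0.5077 -0.1663  0.045 ]
440 280 [ 0.5073 -0.1841  0.0543]
440 295 [ 0.51   -0.1879  0.0493]
380 380 [ 0.5305 -0.185   0.013 ]
400 370 [ 0.5239 -0.1882  0.0169]
360 200 [ 0.5147 -0.154   0.0891]
330 330 [ 0.5684 -0.2084  0.0068]
```

In the tool's units: 0.03 m / 0.6 = 0.05, 0.015 m / 0.6 = 0.025.

```bash
echo '0 0 0 0 0.5;0 0 0 0 0.5;0 0 0.025 0 0.5;0 0 0.05 0 0.5;0 0 0.05 0 0.5;0 0 0.05 0 0.5' | python3 -m pendant; python3 - <<'E'
from h import *
p,d=capture('scene'); W=cloud('scene',d); M=(abs(W[...,0]-.515)<.013)&(abs(W[...,1]+.178)<.05)&(W[...,2]>.03); 
print(observe()['tcp_pos'],observe()['contact_force'])
cv2.imwrite('pics/s4.png',cv2.resize(p[190:265,310:410],(800,600),interpolation=3))
E
```

```text
t: 4.45
tcp_pos: [0.515, -0.1786, -0.0217]
ee_rot: [-3.141, 0.002, 0.001]
contact_force: [0.3, -0.3, 0.5]
finger_gap: 0.496
grip_force: 0.0
[ 0.51538168 -0.17880542 -0.02131906] [ 0.7027989  -0.39050733 -0.34260406]
```

View pics/s4.png

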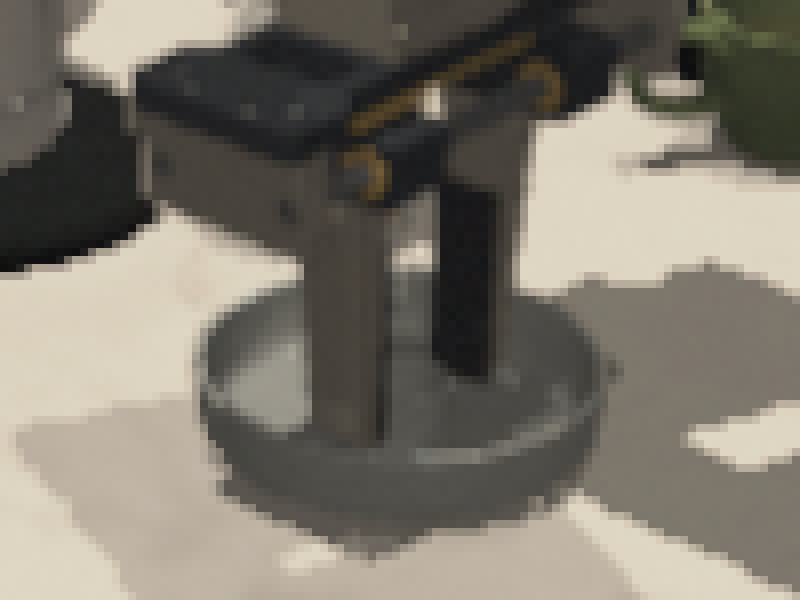

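In the tool's units: 0.004 m / 0.6 = 0.0067.

```bash
echo '0 0 0.0067 0 0.5;0 0 0.0067 0 0.5' | python3 -m pendant; echo '0 0 0.005 0 0.5;0 0 0.005 0 0.5' | python3 -m pendant;echo '0 0 0.0033 0 0.5;0 0 0.0033 0 0.5' | python3 -m pendant
```

```text
t: 4.7
tcp_pos: [0.5153, -0.1788, -0.0256]
ee_rot: [3.141, -0.002, 0.0]
contact_force: [-0.0, -0.0, -0.4]
finger_gap: 0.504
grip_force: 0.0
t: 4.9
tcp_pos: [0.5151, -0.1787, -0.0289]
ee_rot: [-3.142, 0.002, 0.0]
contact_force: [-0.1, -0.5, -0.0]
finger_gap: 0.501
grip_force: 0.0
t: 5.1
tcp_pos: [0.515, -0.1787, -0.0309]
ee_rot: [-3.141, 0.002, 0.0]
contact_force: [0.5, 1.0, 0.4]
finger_gap: 0.5
grip_force: 0.0
```

In the tool's units: 0.002 m / 0.6 = 0.0033.

```bash
for i in 1; do echo '0 0 0.0033 0 0.5;0 0 0.0033 0 0.5' | python3 -m pendant | sed -n '2p;4p'; done; echo '0 0 0.0025 0 0.5;0 0 0.0025 0 0.5' | python3 -m pendant | sed -n '2p;4p'
```

```text
tcp_pos: [0.5153, -0.1788, -0.0319]
contact_force: [-3.1, 1.5, 12.7]
tcp_pos: [0.5154, -0.1788, -0.032]
contact_force: [-8.2, 2.7, 32.5]
```

In the tool's units: 0.0015 m / 0.6 = 0.0025.

```bash
echo '0 0 0.0025 0 0.5;0 0 0.0025 0 0.5' | python3 -m pendant | sed -n '2p;4p'
```

```text
tcp_pos: [0.5155, -0.1788, -0.0321]
contact_force: [-13.0, 6.2, 51.0]
```

In the tool's units: -0.0065 m / 0.6 = -0.0108.

```bash
echo '0 0 -0.0108 0 0.5;0 0 -0.0108 0 0.5;0 0 -0.0108 0 0.25;0 0 -0.0108 0 0.25;0 0 -0.0108 0 0.25;0 0 -0.0108 0 0.25;0 0 -0.0108 0 0.25' | python3 -m pendant 8; python3 - <<'E'
from h import *
p,d=capture('scene'); 
print(ring('scene',p,[.515,-.178],[(.062,.026),(.0585,.026)],.01))
E
```

```text
t: 6.4
tcp_pos: [0.5148, -0.1786, -0.0296]
ee_rot: [-3.141, 0.002, 0.001]
contact_force: [-0.3, 0.3, -1.6]
finger_gap: 0.34
grip_force: 8.0
(array([ 0.5223, -0.1825]), np.float64(222.9))
```

In the tool's units: -0.365 m / 0.6 = -0.6083, -0.14 m / 0.6 = -0.2333.

```bash
echo '0 0 -0.0833 0 0.25;0 0 -0.1667 0 0.25;0 -0.05 -0.2333 0 0.25;-0.05 -0.1833 -0.2333 0 0.25;-0.1 -0.3333 -0.2333 0 0.25;-0.125 -0.4833 -0.2333 0 0.25;-0.125 -0.6083 -0.2333 0 0.25;-0.125 -0.6083 -0.2333 0 0.25' | python3 -m pendant 12;  echo '0 0 0 0 0.25;0 0 0 0 0.25;0 0 0 0 0.25;0 0 0 0 0.25' | python3 -m pendant; python3 go.py .440 .187 .110
python3 - <<'E'
from h import *
p,d=capture('scene'); W=cloud('scene',d)
# rim + spindle
o=observe(); x,y,z=o['tcp_pos']; zu=z+.0296
print('bowl',ring('scene',p,[x,y],[(.062,zu+.026),(.0585,zu+.026)],.01), 'z',zu)
t,e=capture('top'); print('bowl top',ring('top',t,[x,y],[(.062,zu+.026)],.01))
cv2.imwrite('pics/s5.png',cv2.resize(p[190:370,180:380],(667,600),interpolation=3))
E
```

```text
t: 7.25
tcp_pos: [0.4538, 0.0945, 0.1109]
ee_rot: [-3.141, 0.003, -0.001]
contact_force: [0.2, -0.7, -1.5]
finger_gap: 0.333
grip_force: 12.0
t: 7.65
tcp_pos: [0.4548, 0.0916, 0.1107]
ee_rot: [3.141, -0.005, -0.0]
contact_force: [0.2, -0.8, -2.3]
finger_gap: 0.34
grip_force: 12.0
yaw [ 1.     -0.0031] shift [-0.0151 -0.0954  0.0006]
bowl (array([0.4616, 0.0879]), np.float64(242.7)) z 0.14027366779491146
bowl top (array([0.4589, 0.104 ]), np.float64(61.0))
```

View pics/s5.png

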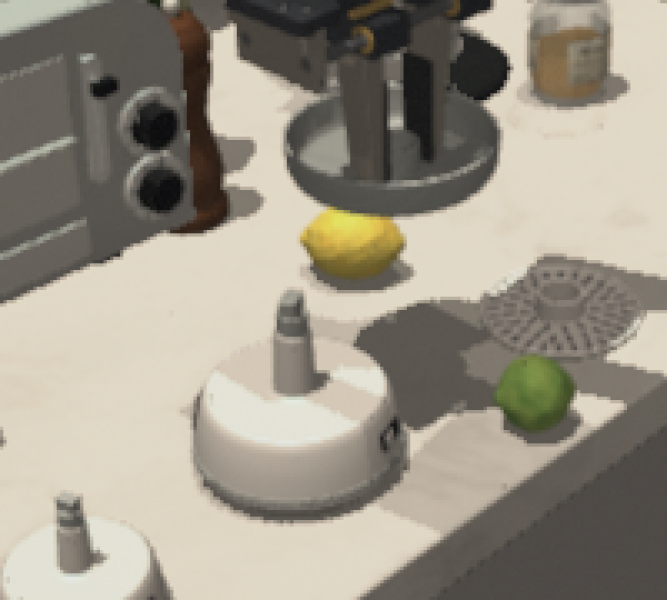

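In the tool's units: -0.0954 m / 0.6 = -0.159, 0.025 m / 0.6 = 0.0417.

```bash
echo '-0.0258 -0.159 0 0 0.25;-0.0258 -0.159 0 0 0.25;-0.0258 -0.159 0 0 0.25;-0.0258 -0.159 0.0333 0 0.25;-0.0258 -0.159 0.0417 0 0.25;-0.0258 -0.159 0.0417 0 0.25' | python3 -m pendant 10; echo '0 0 0.0067 0 0.25;0 0 0.0133 0 0.25;0 0 0.0133 0 0.25' | python3 -m pendant|sed -n '2p;4p';echo '0 0 0.005 0 0.25;0 0 0.01 0 0.25;0 0 0.01 0 0.25' | python3 -m pendant|sed -n '2p;4p'
```

```text
t: 8.35
tcp_pos: [0.4387, 0.187, 0.085]
ee_rot: [3.141, -0.004, -0.003]
contact_force: [-0.2, 0.9, -1.1]
finger_gap: 0.335
grip_force: 10.0
tcp_pos: [0.4392, 0.1879, 0.0776]
contact_force: [1.4, 0.1, -0.7]
tcp_pos: [0.439, 0.1882, 0.0714]
contact_force: [-0.2, 0.5, -0.6]
```

In the tool's units: 0.006 m / 0.6 = 0.01, 0.003 m / 0.6 = 0.005.

```bash
echo '0 0 0.005 0 0.25;0 0 0.01 0 0.25;0 0 0.01 0 0.25' | python3 -m pendant|sed -n '2p;4p';echo '0 0 0.005 0 0.25;0 0 0.01 0 0.25;0 0 0.01 0 0.25' | python3 -m pendant|sed -n '2p;4p'; echo '0 0 0.005 0 0.25;0 0 0.005 0 0.25' | python3 -m pendant|sed -n '2p;4p'
```

```text
tcp_pos: [0.4389, 0.1882, 0.0654]
contact_force: [-0.3, -1.0, -2.1]
tcp_pos: [0.439, 0.1881, 0.0593]
contact_force: [0.8, -0.0, -2.4]
tcp_pos: [0.4391, 0.1882, 0.0565]
contact_force: [-0.6, -0.3, -1.8]
```

In the tool's units: 0.003 m / 0.6 = 0.005.

```bash
echo '0 0 0.005 0 0.25;0 0 0.005 0 0.25' | python3 -m pendant|sed -n '2p;4p';echo '0 0 0.005 0 0.25;0 0 0.005 0 0.25' | python3 -m pendant|sed -n '2p;4p'; echo '0 0 0.005 0 0.25;0 0 0.005 0 0.25' | python3 -m pendant|sed -n '2p;4p'
```

```text
tcp_pos: [0.4391, 0.1882, 0.0535]
contact_force: [0.1, 0.4, -2.2]
tcp_pos: [0.4391, 0.1882, 0.0505]
contact_force: [0.7, 0.3, -1.1]
tcp_pos: [0.4391, 0.1882, 0.0475]
contact_force: [-0.4, 0.2, -1.8]
```

In the tool's units: 0.005 m / 0.6 = 0.0083, 0.003 m / 0.6 = 0.005.

```bash
echo '0 0 0.005 0 0.25;0 0 0.0083 0 0.25;0 0 0.0083 0 0.25' | python3 -m pendant|sed -n '2p;4p';echo '0 0 0.005 0 0.25;0 0 0.0083 0 0.25;0 0 0.0083 0 0.25' | python3 -m pendant|sed -n '2p;4p'; echo '0 0 0.005 0 0.25;0 0 0.0083 0 0.25;0 0 0.0083 0 0.25' | python3 -m pendant|sed -n '2p;4p'
```

```text
tcp_pos: [0.439, 0.1882, 0.0425]
contact_force: [-0.6, -0.5, -0.9]
tcp_pos: [0.439, 0.1881, 0.0375]
contact_force: [-0.1, -0.1, -1.6]
tcp_pos: [0.439, 0.1882, 0.0325]
contact_force: [0.8, -0.0, -1.9]
```

In the tool's units: 0.005 m / 0.6 = 0.0083, 0.003 m / 0.6 = 0.005.

```bash
echo '0 0 0.005 0 0.25;0 0 0.0083 0 0.25;0 0 0.0083 0 0.25' | python3 -m pendant|sed -n '2p;4p';echo '0 0 0.005 0 0.25;0 0 0.0083 0 0.25;0 0 0.0083 0 0.25' | python3 -m pendant|sed -n '2p;4p'; echo '0 0 0.0033 0 0.25;0 0 0.0033 0 0.25' | python3 -m pendant|sed -n '2p;4p'; echo '0 0 0.0017 0 0.25;0 0 0.0017 0 0.25' | python3 -m pendant|sed -n '2p;4p'
```

```text
tcp_pos: [0.439, 0.1882, 0.0275]
contact_force: [-0.5, 0.4, -0.9]
tcp_pos: [0.439, 0.1882, 0.0225]
contact_force: [0.5, -0.6, -1.2]
tcp_pos: [0.4391, 0.1882, 0.0206]
contact_force: [0.9, 0.1, -2.7]
tcp_pos: [0.4392, 0.1883, 0.0197]
contact_force: [0.0, -0.1, -1.4]
```

In the tool's units: 0.001 m / 0.6 = 0.0017.

```bash
echo '0 0 0.0017 0 0.25;0 0 0.0017 0 0.25' | python3 -m pendant|sed -n '2p;4p'; echo '0 0 0.0008 0 0.25;0 0 0.0008 0 0.25' | python3 -m pendant|sed -n '2p;4p'
```

```text
tcp_pos: [0.4392, 0.1883, 0.0187]
contact_force: [-0.2, -0.0, -1.5]
tcp_pos: [0.4393, 0.1883, 0.0183]
contact_force: [-0.6, 0.5, -2.4]
```

In the tool's units: 0.0005 m / 0.6 = 0.0008.

```bash
echo '0 0 0.0008 0 0.25;0 0 0.0008 0 0.25' | python3 -m pendant|sed -n '2p;4p'
```

```text
tcp_pos: [0.4393, 0.1883, 0.0182]
contact_force: [-2.0, -1.3, 4.6]
```

In the tool's units: 0.211 m / 0.6 = 0.3517, 0.21 m / 0.6 = 0.35.

```bash
echo '0 0 0 0 0.5;0 0 0 0 0.5;0 0 0 0 0.5;0 0 0 0 0.5' | python3 -m pendant | sed -n '2p;4,6p'; echo '0 0 -0.05 0 0.5;0 0 -0.1333 0 0.5;0 0 -0.2167 0 0.5;0 0.1167 -0.2167 0 0.5;-0.0167 0.2333 -0.2167 0 0.5;-0.0267 0.35 -0.1667 0 0.5;-0.0267 0.3517 -0.1667 0 0.5;-0.0267 0.3517 -0.1667 0 0.5' | python3 -m pendant; python3 go.py .423 -.024 -.02
python3 - <<'E'
from h import *
p,d=capture('scene'); t,e=capture('top')
print('bowl',ring('scene',p,[.441,.189],[(.062,.074),(.0585,.074)],.01),ring('top',t,[.439,.187],[(.062,.074),(.0585,.074)],.01))
for c,i,x in(('scene',p,[.423,-.022]),('top',t,[.422,-.027])): print(c,'sieve',ring(c,i,x,[(.052,.005)]),ring(c,i,x,[(.016,.018),(.012,.018)]))
E
```

```text
tcp_pos: [0.4393, 0.1883, 0.0178]
contact_force: [-0.0, 0.0, -0.3]
finger_gap: 0.5
grip_force: 0.0
t: 14.05
tcp_pos: [0.4214, -0.0259, 0.1169]
ee_rot: [3.141, -0.006, -0.002]
contact_force: [0.8, 1.3, -0.1]
finger_gap: 0.502
grip_force: 0.0
yaw [ 1.     -0.0035] shift [ 0.0018 -0.002   0.1369]
bowl (array([0.4416, 0.1899]), np.float64(354.9)) (array([0.4391, 0.1887]), np.float64(217.9))
scene sieve (array([ 0.4199, -0.0174]), np.float64(84.1)) (array([ 0.4276, -0.029 ]), np.float64(222.0))
top sieve (array([ 0.4102, -0.0179]), np.float64(45.1)) (array([ 0.4701, -0.0957]), np.float64(136.7))
```

In the tool's units: 0.125 m / 0.6 = 0.2083, 0.1 m / 0.6 = 0.1667.

```bash
echo '0 0 0.0833 0 0.5;0 0 0.1667 0 0.5;0 0 0.2083 0 0.5;0 0 0.2083 0 0.5;0 0 0.2083 0 0.5' | python3 -m pendant | sed -n 2p; python3 go.py .4215 -.0255 -.0285
```

```text
tcp_pos: [0.4233, -0.022, -0.0068]
yaw [ 1.e+00 -4.e-04] shift [-0.0018  0.0035  0.0217]
```

In the tool's units: 0.0217 m / 0.6 = 0.0362, 0.012 m / 0.6 = 0.02.

```bash
echo '-0.003 0.0058 0 0 0.5;-0.003 0.0058 0.02 0 0.5;-0.003 0.0058 0.0362 0 0.5;-0.003 0.0058 0.0362 0 0.5' | python3 -m pendant | sed -n '2p;4p'; echo '0 0 0 0 0.25;0 0 0 0 0.25;0 0 0 0 0.25;0 0 0 0 0.25;0 0 0 0 0.25;0 0 0 0 0.25' | python3 -m pendant 8
```

```text
tcp_pos: [0.4213, -0.0262, -0.0288]
contact_force: [0.1, -0.3, -0.0]
t: 15.65
tcp_pos: [0.4216, -0.0262, -0.0285]
ee_rot: [3.142, -0.002, 0.001]
contact_force: [-0.6, 0.3, 7.0]
finger_gap: 0.341
grip_force: 8.0
```

Units first: shifts go in shares of 60 cm and turns go in shares of 180 degrees. So -0.2145 m / 0.6 = -0.3575, -0.05 m / 0.6 = -0.0833.

```bash
echo '0 0 -0.0833 0 0.25;0 0 -0.1667 0 0.25;0 0 -0.2417 0 0.25;0.0083 -0.0833 -0.2417 0 0.25;0.0167 -0.1667 -0.2417 0 0.25;0.025 -0.25 -0.2417 0 0.25;0.0295 -0.3333 -0.2417 0 0.25;0.0295 -0.3575 -0.2417 0 0.25' | python3 -m pendant 12 >/dev/null; echo '0 0 0 0 0.25;0 0 0 0 0.25;0 0 0 0 0.25' | python3 -m pendant; python3 go.py .4392 .1883 .0865
python3 - <<'E'
from h import *
p,d=capture('scene'); o=observe(); x,y,z=o['tcp_pos']; zu=z+.0285
print(ring('scene',p,[x+.0023,y+.0017],[(.052,zu+.005)]), ring('scene',p,[x+.0023,y+.0017],[(.016,zu+.018)]))
cv2.imwrite('pics/s6.png',cv2.resize(p[200:350,170:370],(800,600),interpolation=3))
E
```

```text
t: 16.75
tcp_pos: [0.4388, 0.1868, 0.1159]
ee_rot: [3.141, -0.003, -0.001]
contact_force: [0.8, 0.1, -1.1]
finger_gap: 0.338
grip_force: 12.0
yaw [ 1.     -0.0022] shift [ 0.0004 -0.0015  0.0294]
(array([0.4427, 0.1885]), np.float64(155.7)) (array([0.4478, 0.1573]), np.float64(141.4))
```

View pics/s6.png

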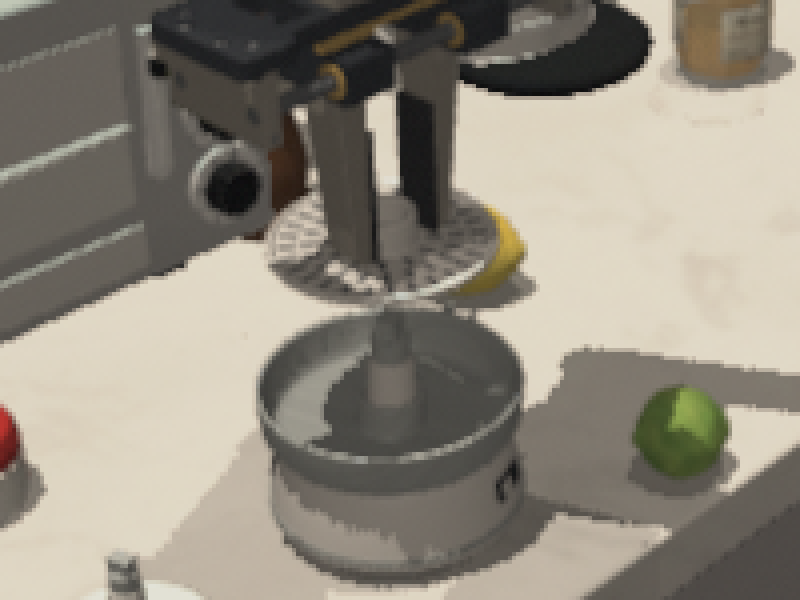

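In the tool's units: 0.028 m / 0.6 = 0.0467, 0.02 m / 0.6 = 0.0333.

```bash
echo '-0.0008 -0.0025 0 0 0.25;-0.0008 -0.0025 0.0333 0 0.25;-0.0008 -0.0025 0.0467 0 0.25;-0.0008 -0.0025 0.0467 0 0.25;-0.0008 -0.0025 0.0467 0 0.25' | python3 -m pendant 8 |sed -n '2p;4p'; echo '0 0 0.0067 0 0.25;0 0 0.0133 0 0.25;0 0 0.0133 0 0.25' | python3 -m pendant|sed -n '2p;4p';echo '0 0 0.005 0 0.25;0 0 0.01 0 0.25;0 0 0.01 0 0.25' | python3 -m pendant|sed -n '2p;4p';echo '0 0 0.005 0 0.25;0 0 0.01 0 0.25;0 0 0.01 0 0.25' | python3 -m pendant|sed -n '2p;4p'
```

```text
tcp_pos: [0.4387, 0.1895, 0.0883]
contact_force: [-0.0, 0.2, -1.5]
tcp_pos: [0.4384, 0.1897, 0.0798]
contact_force: [0.1, -0.3, -0.6]
tcp_pos: [0.4384, 0.1897, 0.0737]
contact_force: [0.3, -0.1, -1.8]
tcp_pos: [0.4384, 0.1896, 0.0676]
contact_force: [0.0, 1.2, -0.3]
```

In the tool's units: 0.004 m / 0.6 = 0.0067, 0.0012 m / 0.6 = 0.002.

```bash
echo '0 0.002 0 0 0.25;0 0.002 0.0067 0 0.25;0 0.002 0.0067 0 0.25' | python3 -m pendant |sed -n '2p;4p'; echo '0 0 0.005 0 0.25;0 0 0.005 0 0.25' | python3 -m pendant|sed -n '2p;4p';echo '0 0 0.0033 0 0.25;0 0 0.0033 0 0.25' | python3 -m pendant|sed -n '2p;4p';echo '0 0 0.0033 0 0.25;0 0 0.0033 0 0.25' | python3 -m pendant|sed -n '2p;4p'
```

```text
tcp_pos: [0.4384, 0.1884, 0.0637]
contact_force: [-0.5, 0.2, -0.7]
tcp_pos: [0.4385, 0.1885, 0.0608]
contact_force: [0.1, 0.3, -0.8]
tcp_pos: [0.4385, 0.1885, 0.0589]
contact_force: [-0.4, -0.2, -0.8]
tcp_pos: [0.4385, 0.1885, 0.0569]
contact_force: [-0.1, 1.3, -0.7]
```

In the tool's units: 0.002 m / 0.6 = 0.0033.

```bash
echo '0 0 0.0033 0 0.25;0 0 0.0033 0 0.25' | python3 -m pendant|sed -n '2p;4p';echo '0 0 0.0033 0 0.25;0 0 0.0033 0 0.25' | python3 -m pendant|sed -n '2p;4p'
```

```text
tcp_pos: [0.4385, 0.1885, 0.0549]
contact_force: [-0.2, 0.2, -0.0]
tcp_pos: [0.4385, 0.1885, 0.0529]
contact_force: [0.4, 0.4, -0.8]
```

In the tool's units: 0.004 m / 0.6 = 0.0067, 0.002 m / 0.6 = 0.0033.

```bash
for i in 1 2; do :; done; echo '0 0 0.0033 0 0.25;0 0 0.0067 0 0.25;0 0 0.0067 0 0.25' | python3 -m pendant|sed -n '2p;4p';echo '0 0 0.0033 0 0.25;0 0 0.0067 0 0.25;0 0 0.0067 0 0.25' | python3 -m pendant|sed -n '2p;4p';echo '0 0 0.0033 0 0.25;0 0 0.0058 0 0.25;0 0 0.0058 0 0.25' | python3 -m pendant|sed -n '2p;4p'
```

```text
tcp_pos: [0.4382, 0.1883, 0.0487]
contact_force: [-1.6, -1.5, -1.5]
tcp_pos: [0.4382, 0.1883, 0.0447]
contact_force: [-1.8, -2.5, -0.7]
tcp_pos: [0.4382, 0.1883, 0.0413]
contact_force: [-2.5, -3.4, 0.6]
```

In the tool's units: 0.001 m / 0.6 = 0.0017.

```bash
echo '0 0 0.0017 0 0.25;0 0 0.0017 0 0.25' | python3 -m pendant|sed -n '2p;4p';echo '0 0 0.0008 0 0.25;0 0 0.0008 0 0.25' | python3 -m pendant|sed -n '2p;4p'
```

```text
tcp_pos: [0.4383, 0.1883, 0.0404]
contact_force: [-2.9, -4.4, 1.1]
tcp_pos: [0.4382, 0.1883, 0.0401]
contact_force: [-4.8, -4.8, 3.7]
```

In the tool's units: -0.0004 m / 0.6 = -0.0007.

```bash
echo '-0.0007 0.0007 0 0 0.25;-0.0007 0.0007 0.0007 0 0.25' | python3 -m pendant|sed -n '2p;4p'; echo '0 0 0 0 0.5;0 0 0 0 0.5;0 0 0 0 0.5;0 0 0 0 0.5' | python3 -m pendant | sed -n '2p;4,6p'; echo '0 0 -0.05 0 0.5;0 0 -0.1333 0 0.5;0 0 -0.1833 0 0.5;0 0.0833 -0.1833 0 0.75;0 0.1833 -0.1667 0 0.75;0 0.3167 -0.1667 0 0.75;-0.0167 0.4167 -0.1667 0 0.75;-0.0167 0.5 -0.1667 0 0.75' | python3 -m pendant; python3 - <<'E'
from h import *
p,d=capture('scene'); t,e=capture('top')
np.save('d7.npy',d); cv2.imwrite('pics/f7.png',p); cv2.imwrite('pics/t7.png',t)
print('bowl',ring('scene',p,[.441,.189],[(.062,.074),(.0585,.074)],.01))
print('sieve',ring('scene',p,[.441,.189],[(.052,.073)],.01),ring('scene',p,[.441,.189],[(.016,.086)],.01))
W=cloud('scene',d); Q=W[(abs(W[...,0]-.44)<.05)&(abs(W[...,1]-.189)<.05)]; print(np.percentile(Q[:,2],[10,30,50,70,90]))
for c,i,x in(('scene',p,[.4206,-.31]),('top',t,[.418,-.311])): print(c,ring(c,i,x,[(.026,.016)]),ring(c,i,x,[(.026,.002)]))
E
```

```text
tcp_pos: [0.4382, 0.1882, 0.0398]
contact_force: [-4.2, -2.0, 5.5]
tcp_pos: [0.4387, 0.1884, 0.0398]
contact_force: [0.8, 0.9, 0.3]
finger_gap: 0.5
grip_force: 0.0
t: 22.2
tcp_pos: [0.4301, -0.0626, 0.14]
ee_rot: [3.142, -0.001, 0.001]
contact_force: [1.5, -0.8, 0.1]
finger_gap: 0.749
grip_force: 0.0
bowl (array([0.447 , 0.1823]), np.float64(266.8))
sieve (array([0.4432, 0.1884]), np.float64(197.4)) (array([0.4282, 0.1995]), np.float64(183.5))
[0.01651969 0.04925379 0.07253257 0.07385189 0.07899159]
scene (array([ 0.4216, -0.3126]), np.float64(112.7)) (array([ 0.4217, -0.312 ]), np.float64(148.8))
top (array([ 0.4174, -0.3107]), np.float64(103.0)) (array([ 0.4174, -0.3138]), np.float64(99.1))
```

In the tool's units: 0.2 m / 0.6 = 0.3333, 0.17 m / 0.6 = 0.2833.

```bash
echo '0 0.0667 0 0 0.75;0 0.1333 0 0 0.75;0 0.2167 0 0 0.75;0 0.2833 0 0 0.75;-0.0167 0.3333 0 0 0.75;-0.0167 0.3333 0.0833 0 0.75;-0.0167 0.3333 0.1333 0 0.75;-0.0167 0.3333 0.1333 0 0.75' | python3 -m pendant|sed -n 2p;  echo '0 0 0 0 0.75;0 0 0 0 0.75;0 0 0 0 0.75' | python3 -m pendant|sed -n 2p; python3 go.py .4185 -.3125 -.0305
```

```text
tcp_pos: [0.4178, -0.2589, 0.0566]
tcp_pos: [0.4216, -0.2612, 0.0616]
yaw [ 1.e+00 -6.e-04] shift [-0.0034  0.0511  0.0921]
```

```bash
echo '-0.0057 0.0853 0 0 0.75;-0.0057 0.0853 0 0 0.75;-0.0057 0.0853 0 0 0.75;-0.0057 0.0853 0.0667 0 0.75;-0.0057 0.0853 0.125 0 0.75;-0.0057 0.0853 0.1533 0 0.75;-0.0057 0.0853 0.1533 0 0.75;-0.0057 0.0853 0.1533 0 0.75' | python3 -m pendant|sed -n '2p;4p';  echo '0 0 0 0 0.5;0 0 0 0 0.5;0 0 0 0 0.5;0 0 0 0 0.5;0 0 0 0 0.5' | python3 -m pendant 6|sed -n '2p;4,6p'; echo '0 0 0 0 0.75;0 0 0 0 0.75;0 0 0 0 0.75;0 0 0 0 0.75' | python3 -m pendant|sed -n '2p;4,6p'
```

```text
tcp_pos: [0.4168, -0.3109, -0.0319]
contact_force: [-0.1, -0.2, 0.7]
tcp_pos: [0.4171, -0.3119, -0.0318]
contact_force: [1.2, 3.5, 5.7]
finger_gap: 0.559
grip_force: 6.0
tcp_pos: [0.4167, -0.312, -0.0322]
contact_force: [0.5, 0.3, -0.4]
finger_gap: 0.751
grip_force: 0.0
```

In the tool's units: -0.001 m / 0.6 = -0.0017, -1.2 rad / 3.1416 = -0.382.

```bash
echo '0 0 -0.0017 -0.0477 0.75;0 0 -0.0017 -0.0955 0.75;0 0 -0.0017 -0.1432 0.75;0 0 -0.0017 -0.191 0.75;0 0 -0.0017 -0.2387 0.75;0 0 -0.0017 -0.2865 0.75;0 0 -0.0017 -0.3342 0.75;0 0 -0.0017 -0.382 0.75' | python3 -m pendant>/dev/null;  echo '0 0 0 -0.0477 0.75;0 0 0 -0.0955 0.75;0 0 0 -0.1178 0.75;0 0 0 -0.1178 0.75' | python3 -m pendant|sed -n '2,4p'; echo '0 0 0 0 0.5;0 0 0 0 0.5;0 0 0 0 0.5;0 0 0 0 0.5;0 0 0 0 0.5;0 0 0 0 0.5' | python3 -m pendant 10|sed -n '2p;4,6p'; python3 go.py .4392 .1883 .0865; python3 -c "from cell import *;print(observe()['joints'])"
```

```text
tcp_pos: [0.4168, -0.312, -0.0312]
ee_rot: [-2.223, -2.22, 0.0]
contact_force: [0.2, 1.1, 0.5]
tcp_pos: [0.4168, -0.312, -0.0311]
contact_force: [0.4, -0.8, -0.0]
finger_gap: 0.572
grip_force: 10.0
yaw [0.0022 1.    ] shift [ 0.5004  0.0213 -0.1176]
[-6.45448136e-01  4.97443561e-01  2.00113196e+00  3.35861594e-05
  6.42991633e-01 -6.43265768e-01]
```

In the tool's units: 0.27 m / 0.6 = 0.45, -0.15 m / 0.6 = -0.25.

```bash
echo '0 0 -0.0833 0 0.5;0 0 -0.1667 0 0.5;0.0333 0 -0.2417 0 0.5;0.1167 0.005 -0.25 0 0.5;0.2 0.01 -0.25 0 0.5;0.2833 0.0167 -0.25 0 0.5;0.3667 0.0217 -0.25 0 0.5;0.45 0.0267 -0.25 0 0.5' | python3 -m pendant 15 |sed -n '2p;4,6p'; echo '0.0833 0.0017 0 0 0.5;0.1667 0.0033 0 0 0.5;0.2333 0.005 0 0 0.5;0.2833 0.0067 0 0 0.5;0.3 0.0067 0 0 0.5;0.3 0.0067 0 0 0.5;0.3 0.0067 0 0 0.5' | python3 -m pendant |sed -n '2p;4,6p'; python3 go.py .4392 .1883 .1
```

```text
tcp_pos: [0.4328, -0.041, 0.119]
contact_force: [1.2, -0.2, -0.6]
finger_gap: 0.565
grip_force: 15.0
tcp_pos: [0.4373, 0.1362, 0.1187]
contact_force: [-1.1, -1.0, -0.5]
finger_gap: 0.569
grip_force: 15.0
yaw [0.0018 1.    ] shift [0.0521 0.0018 0.0186]
```

In the tool's units: 0.0518 m / 0.6 = 0.0863, 0.045 m / 0.6 = 0.075.

```bash
echo '0.075 0.0028 0 0 0.5;0.0863 0.0028 0 0 0.5;0.0863 0.0028 0 0 0.5;0.0863 0.0028 0.0333 0 0.5;0.0863 0.0028 0.06 0 0.5;0.0863 0.0028 0.06 0 0.5;0.0863 0.0028 0.06 0 0.5' | python3 -m pendant |sed -n '2p;4,6p'; python3 go.py .4390 .1880 .063
python3 - <<'E'
from h import *
p,d=capture('scene'); o=observe(); x,y,z=o['tcp_pos']; print(o['tcp_pos'])
zu=z+.0311; print(ring('scene',p,[x+.0023,y+.0017],[(.026,zu+.001)]))
cv2.imwrite('pics/s8.png',cv2.resize(p[200:350,170:370],(800,600),interpolation=3))
E
```

```text
tcp_pos: [0.4393, 0.1877, 0.083]
contact_force: [-0.0, 0.5, -1.0]
finger_gap: 0.569
grip_force: 15.0
yaw [0.003 1.   ] shift [ 0.0003 -0.0002  0.02  ]
[0.4398096  0.18812648 0.08343046]
(array([0.4503, 0.1978]), np.float64(94.2))
```

View pics/s8.png

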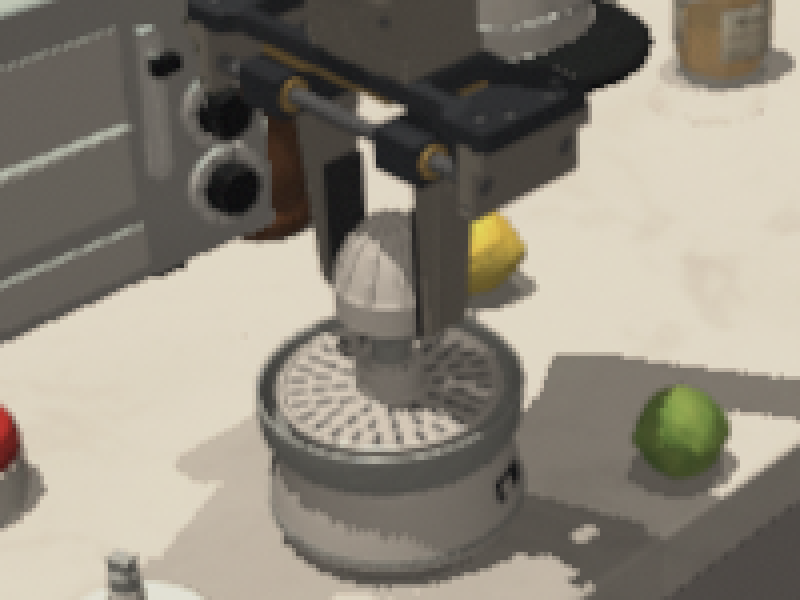

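In the tool's units: 0.004 m / 0.6 = 0.0067, 0.002 m / 0.6 = 0.0033.

```bash
echo '0 -0.0008 0.0033 0 0.5;0 -0.0008 0.0067 0 0.5;0 -0.0008 0.0067 0 0.5' | python3 -m pendant 10|sed -n '2p;4p'; echo '0 0 0.0033 0 0.5;0 0 0.0067 0 0.5;0 0 0.0067 0 0.5' | python3 -m pendant |sed -n '2p;4p'; echo '0 0 0.0033 0 0.5;0 0 0.005 0 0.5;0 0 0.005 0 0.5' | python3 -m pendant |sed -n '2p;4p'
```

```text
tcp_pos: [0.439, 0.1889, 0.079]
contact_force: [0.9, -0.4, -1.1]
tcp_pos: [0.4392, 0.1894, 0.075]
contact_force: [-0.8, 2.5, 2.7]
tcp_pos: [0.4396, 0.1891, 0.072]
contact_force: [1.8, 0.3, 1.3]
```

In the tool's units: 0.002 m / 0.6 = 0.0033, -0.0007 m / 0.6 = -0.0012.

```bash
echo '-0.0012 0 0 0 0.5;-0.0012 0 0.0033 0 0.5;-0.0012 0 0.0033 0 0.5' | python3 -m pendant 10|sed -n '2p;4p'; echo '0 0 0.0017 0 0.5;0 0 0.0033 0 0.5;0 0 0.0033 0 0.5' | python3 -m pendant |sed -n '2p;4p'
```

```text
tcp_pos: [0.4398, 0.1881, 0.0698]
contact_force: [6.0, -1.6, -0.4]
tcp_pos: [0.4399, 0.1885, 0.0681]
contact_force: [5.9, -0.4, 2.5]
```

In the tool's units: 0.001 m / 0.6 = 0.0017, 0.0006 m / 0.6 = 0.001.

```bash
echo '0 0.001 0 0 0.5;0 0.001 0.0017 0 0.5;0 0.001 0.0017 0 0.5' | python3 -m pendant|sed -n '2p;4p'; echo '0 0 0.0017 0 0.5;0 0 0.0025 0 0.5;0 0 0.0025 0 0.5' | python3 -m pendant |sed -n '2p;4p'
```

```text
tcp_pos: [0.4401, 0.1883, 0.0669]
contact_force: [5.3, -0.4, 0.8]
tcp_pos: [0.4404, 0.1884, 0.0657]
contact_force: [6.0, -0.7, 5.3]
```

In the tool's units: 0.0008 m / 0.6 = 0.0013.

```bash
echo '0 0.0013 0 0 0.5;0 0.0013 0 0 0.5' | python3 -m pendant|sed -n '2p;4p'; echo '0 0.0007 0.0017 0 0.5;0 0.0007 0.0017 0 0.5' | python3 -m pendant |sed -n '2p;4p';
```

```text
tcp_pos: [0.4405, 0.1882, 0.0654]
contact_force: [4.4, -2.0, 4.3]
tcp_pos: [0.4408, 0.1882, 0.0643]
contact_force: [5.0, -0.7, 4.0]
```

In the tool's units: 0.001 m / 0.6 = 0.0017.

```bash
echo '0 0.0017 0 0 0.5;0 0.0017 0 0 0.5' | python3 -m pendant|sed -n '2p;4p'; echo '0 0 0.0017 0 0.5;0 0 0.0017 0 0.5' | python3 -m pendant |sed -n '2p;4p';
```

```text
tcp_pos: [0.4411, 0.1881, 0.064]
contact_force: [3.3, -1.2, 1.3]
tcp_pos: [0.4414, 0.1882, 0.0631]
contact_force: [3.1, -1.1, 0.1]
```

In the tool's units: 0.0007 m / 0.6 = 0.0012.

```bash
echo '0 0 0.0012 0 0.5;0 0 0.0012 0 0.5' | python3 -m pendant|sed -n '2p;4p'; echo '0 0.0005 0.001 0 0.5;0 0.0005 0.001 0 0.5' | python3 -m pendant |sed -n '2p;4p'
```

```text
tcp_pos: [0.4416, 0.1882, 0.0626]
contact_force: [1.7, -1.7, 3.3]
tcp_pos: [0.4417, 0.1881, 0.0622]
contact_force: [0.8, -1.6, 8.3]
```

In the tool's units: -0.08 rad / 3.1416 = -0.0255.

```bash
cat > st.py <<'E'
from cell import *
o=observe(); print(round(o['t'],2),o['tcp_pos'].round(4),o['contact_force'].round(1),o['ft_torque'].round(3),'j6',round(float(o['joints'][5]),3),round(o['finger_gap'],3))
E
python3 st.py; echo '0 0 0 -0.0255 0.5;0 0 0 -0.0509 0.5;0 0 0 -0.0764 0.5;0 0 0 -0.1019 0.5' | python3 -m pendant>/dev/null; python3 st.py;  echo '0 0 0 -0.0255 0.5;0 0 0 -0.0509 0.5;0 0 0 -0.0764 0.5;0 0 0 -0.1019 0.5' | python3 -m pendant>/dev/null; python3 st.py
```

```text
32.45 [0.4417 0.1881 0.0622] [ 0.8 -1.6  8.3] [-0.444 -0.249 -0.043] j6 0.401 0.573
32.85 [0.4416 0.1882 0.0622] [ 0.4 -2.1  6.7] [-0.284 -0.164 -0.045] j6 0.078 0.574
33.25 [0.4415 0.1882 0.0622] [-0.1 -1.3  8.2] [-0.157 -0.065 -0.046] j6 -0.242 0.576
```

In the tool's units: -0.32 rad / 3.1416 = -0.1019.

```bash
for k in 1; do echo '0 0 0 -0.0255 0.5;0 0 0 -0.0509 0.5;0 0 0 -0.0764 0.5;0 0 0 -0.1019 0.5' | python3 -m pendant>/dev/null; python3 st.py; done; echo '0 0 0 -0.0255 0.5;0 0 0 -0.0509 0.5;0 0 0 -0.0764 0.5;0 0 0 -0.1019 0.5' | python3 -m pendant>/dev/null; python3 st.py
```

```text
33.65 [0.4414 0.1883 0.0621] [-1.3  1.7  3.5] [ 0.226  0.065 -0.037] j6 -0.562 0.576
34.05 [0.4406 0.1882 0.0618] [-2.2  0.4  5.8] [ 0.091  0.216 -0.086] j6 -0.882 0.575
```

In the tool's units: 0.001 m / 0.6 = 0.0017.

```bash
echo '0 0 0.0017 0 0.5;0 0 0.0017 0 0.5' | python3 -m pendant>/dev/null; python3 st.py; echo '0 0 0 -0.0255 0.5;0 0 0 -0.0509 0.5' | python3 -m pendant>/dev/null; python3 st.py
```

```text
34.25 [0.4408 0.1883 0.0612] [-3.6  1.1  9.8] [0.044 0.428 0.035] j6 -0.878 0.58
34.45 [0.4401 0.1879 0.061 ] [-4.4 -2.1 10.1] [-0.426  0.669 -0.082] j6 -1.041 0.578
```

```bash
echo '0.001 -0.0007 -0.001 0 0.5;0.001 -0.0007 -0.001 0 0.5' | python3 -m pendant>/dev/null; python3 st.py; python3 - <<'E'
from h import *
p,d=capture('scene'); W=cloud('scene',d)
Q=W[(np.hypot(W[...,0]-.441,W[...,1]-.189)<.03)&(W[...,2]>.08)&(W[...,2]<.155)]
# cone surface by height: mean position of the slice vs height (tilt shows as a drift)
for a in np.arange(.08,.15,.006):
    s=Q[(Q[:,2]>=a)&(Q[:,2]<a+.006)]; print(round(a+.003,3),len(s),s.mean(0).round(4) if len(s) else '')
print('sieve',ring('scene',p,[.4416,.1899],[(.052,.073)],.006),'bowl',ring('scene',p,[.4416,.1899],[(.062,.074),(.0585,.074)],.006))
E
```

```text
34.65 [0.44   0.1877 0.0614] [-2.9 -0.6  4.5] [-0.078  0.376 -0.012] j6 -1.038 0.578
0.083 38 [0.4337 0.1973 0.0825]
0.089 4 [0.4274 0.1944 0.0891]
0.095 50 [0.4218 0.1983 0.0954]
0.101 60 [0.4228 0.1992 0.1012]
0.107 80 [0.4219 0.1972 0.1074]
0.113 78 [0.4233 0.1972 0.1128]
0.119 89 [0.4248 0.1933 0.1189]
0.125 105 [0.4281 0.1922 0.1248]
0.131 123 [0.4306 0.1898 0.1309]
0.137 103 [0.4328 0.1883 0.1369]
0.143 67 [0.4343 0.1843 0.1423]
0.149 21 [0.4364 0.1747 0.1491]
sieve (array([0.4432, 0.1887]), np.float64(98.0)) bowl (array([0.448 , 0.1843]), np.float64(238.7))
```

In the tool's units: 0.0003 m / 0.6 = 0.0005, -0.32 rad / 3.1416 = -0.1019.

```bash
echo '0 0 0.0005 -0.0255 0.5;0 0 0.0005 -0.0509 0.5;0 0 0.0005 -0.0764 0.5;0 0 0.0005 -0.1019 0.5' | python3 -m pendant>/dev/null; python3 st.py;echo '0 0 0 -0.0255 0.5;0 0 0 -0.0509 0.5;0 0 0 -0.0764 0.5' | python3 -m pendant>/dev/null; python3 st.py
```

```text
35.1 [0.4403 0.1873 0.0612] [-2.5 -3.   7.1] [-0.669  0.322 -0.056] j6 -1.361 0.57
35.4 [0.4405 0.1869 0.0612] [-1.5 -7.   7.5] [-1.061  0.108 -0.054] j6 -1.601 0.576
```

In the tool's units: -0.0007 m / 0.6 = -0.0012, 0.0004 m / 0.6 = 0.0007.

```bash
echo '0.0007 -0.0012 0 0 0.5;0.0007 -0.0012 0 0 0.5' | python3 -m pendant>/dev/null; python3 st.py;echo '0 0 0.0003 -0.0255 0.5;0 0 0.0003 -0.0509 0.5;0 0 0.0003 -0.0764 0.5' | python3 -m pendant>/dev/null; python3 st.py
```

```text
35.6 [0.4407 0.1868 0.0613] [-2.6 -1.9  7.5] [-0.262  0.241 -0.051] j6 -1.6 0.577
35.9 [0.4408 0.1864 0.0612] [-1.8 -4.9  8.2] [-0.859 -0.001 -0.065] j6 -1.843 0.574
```

In the tool's units: 0.0005 m / 0.6 = 0.0008, -0.0004 m / 0.6 = -0.0007, -0.24 rad / 3.1416 = -0.0764.

```bash
echo '0.0008 -0.0007 0 -0.0255 0.5;0.0008 -0.0007 0 -0.0509 0.5;0.0008 -0.0007 0 -0.0764 0.5' | python3 -m pendant>/dev/null; python3 st.py;echo '0.0003 -0.0003 0 -0.0255 0.5;0.0003 -0.0003 0 -0.0509 0.5;0.0003 -0.0003 0 -0.0764 0.5' | python3 -m pendant>/dev/null; python3 st.py
```

```text
36.2 [0.4413 0.1861 0.0613] [-1.  -3.7  6.8] [-0.558 -0.179 -0.029] j6 -2.084 0.569
36.5 [0.4426 0.1866 0.0612] [ 5.5  1.  -2.2] [ 0.175 -0.979 -0.038] j6 -2.324 0.578
```

In the tool's units: 0.001 m / 0.6 = 0.0017.

```bash
echo '0 0 0.0017 0 0.5;0 0 0.0017 0 0.5' | python3 -m pendant>/dev/null; python3 st.py;echo '0 0 0.0017 0 0.5;0 0 0.0017 0 0.5' | python3 -m pendant>/dev/null; python3 st.py; python3 go.py .4430 .1867 .06
```

```text
36.7 [0.4423 0.1866 0.0602] [ 4.5  0.6 -0.2] [ 0.285 -0.99  -0.032] j6 -2.32 0.574
36.9 [0.4423 0.1868 0.0594] [ 5.2  1.3 -0.1] [ 0.504 -1.004 -0.056] j6 -2.32 0.576
yaw [-0.4125 -0.9109] shift [-0.0002 -0.0007 -0.0006]
```

In the tool's units: 0.001 m / 0.6 = 0.0017, -0.0005 m / 0.6 = -0.0008.

```bash
echo '-0.0003 -0.0008 0.0017 0 0.5;-0.0003 -0.0008 0.0017 0 0.5' | python3 -m pendant>/dev/null; python3 st.py;echo '0 0 0.0017 0 0.5;0 0 0.0017 0 0.5' | python3 -m pendant>/dev/null; python3 st.py;echo '0 0 0.0017 0 0.5;0 0 0.0017 0 0.5' | python3 -m pendant>/dev/null; python3 st.py
```

```text
37.1 [0.4424 0.1867 0.0584] [5.  2.9 0.5] [ 0.653 -0.923 -0.074] j6 -2.321 0.572
37.3 [0.4425 0.1867 0.0574] [4.4 2.2 3.3] [ 0.708 -0.95  -0.029] j6 -2.322 0.573
37.5 [0.4426 0.1867 0.0567] [3.3 2.2 6.8] [ 0.544 -0.82  -0.033] j6 -2.322 0.574
```

In the tool's units: 0.0006 m / 0.6 = 0.001.

```bash
echo '0 0 0.001 0 0.5;0 0 0.001 0 0.5' | python3 -m pendant>/dev/null; python3 st.py;echo '0 0 0.0007 0 0.5;0 0 0.0007 0 0.5' | python3 -m pendant>/dev/null; python3 st.py
```

```text
37.7 [0.4426 0.1868 0.0564] [ 2.7  2.3 11. ] [ 0.502 -0.578 -0.018] j6 -2.322 0.578
37.9 [0.4427 0.1868 0.0562] [ 2.2  2.2 13.2] [ 0.419 -0.492 -0.053] j6 -2.322 0.574
```

In the tool's units: -0.12 m / 0.6 = -0.2, -0.08 m / 0.6 = -0.1333.

```bash
echo '0 0 0 0 0.75;0 0 0 0 0.75;0 0 0 0 0.75;0 0 0 0 0.75' | python3 -m pendant>/dev/null; python3 st.py;echo '0 0 -0.05 0 0.75;0 0 -0.1333 0 0.75;0 0 -0.2 0 0.75;0 0 -0.2 0 0.75;0 0 -0.2 0 0.75' | python3 -m pendant>/dev/null; python3 st.py; python3 - <<'E'
from h import *
p,d=capture('scene'); W=cloud('scene',d); t,e=capture('top')
Q=W[(np.hypot(W[...,0]-.441,W[...,1]-.189)<.03)&(W[...,2]>.08)&(W[...,2]<.165)]
for a in np.arange(.09,.16,.006):
    s=Q[(Q[:,2]>=a)&(Q[:,2]<a+.006)]; print(round(a+.003,3),len(s),s.mean(0).round(4) if len(s) else '')
print('zmax',np.sort(Q[:,2])[-8:].round(4))
for z in(.088,.094): print(z,ring('scene',p,[.4416,.1899],[(.026,z+.016)],.006),ring('scene',p,[.4416,.1899],[(.026,z)],.006))
print('sieve',ring('scene',p,[.4416,.1899],[(.052,.073)],.006),'bowl',ring('scene',p,[.4416,.1899],[(.062,.074),(.0585,.074)],.006))
cv2.imwrite('pics/s9.png',p)
E
```

```text
38.3 [0.4408 0.1858 0.0547] [ 0.3 -0.6  0.2] [ 0.143 -0.101 -0.026] j6 -2.322 0.753
38.8 [0.4419 0.1863 0.1756] [ 0.7 -0.  -1. ] [ 0.138 -0.087  0.017] j6 -2.322 0.753
0.093 60 [0.427  0.202  0.0937]
0.099 80 [0.4254 0.1993 0.0989]
0.105 107 [0.4278 0.1999 0.1055]
0.111 99 [0.4295 0.1982 0.111 ]
0.117 104 [0.431  0.1975 0.117 ]
0.123 90 [0.4319 0.1953 0.1229]
0.129 101 [0.4354 0.1929 0.1287]
0.135 76 [0.4382 0.1908 0.1351]
0.141 11 [0.4405 0.1877 0.1389]
0.147 0 
0.153 0 
0.159 0 
zmax [0.1388 0.139  0.1391 0.1391 0.1393 0.1394 0.1395 0.1397]
0.088 (array([0.4443, 0.1893]), np.float64(89.2)) (array([0.424 , 0.1979]), np.float64(130.3))
0.094 (array([0.4373, 0.1951]), np.float64(91.0)) (array([0.4477, 0.2292]), np.float64(113.9))
sieve (array([0.4432, 0.1885]), np.float64(129.6)) bowl (array([0.4478, 0.1829]), np.float64(241.7))
```

```bash
python3 -c "
from cell import *
print(close_job())"
```

```text
the job is handed in; nothing more can be done
None
```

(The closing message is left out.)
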